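# Set the code tabs and hold the key safe's collar home

### The job

Open the catch of the key safe on the ledge: first nudge its three code tabs into one straight row, in line with the two fixed ridges at either end of the row. Then turn the knurled collar until its hidden keyways drop over the lugs inside, push it fully down against its spring, and finish while still holding it pushed home - do not let go. Leave the row lined up and the other things on the ledge where they lie.

Things in the scene. Friction and masses are not known exactly. Their poses are not given: they have to be found in the camera images.
- safe: steel key safe lying on its back, fixed to the ledge, 180 (x) x 130 (y) x 45 mm high, flat steel face on top. Origin at the centre of its underside; z up; x runs from its foot (tab end) to its head (collar end)
- line (a point): point on the face (45 mm above the ledge) in the middle of the row of tabs, 40 mm from the safe's centre towards its foot. The line to meet runs through it along the safe's y axis; it is marked by two fixed steel ridges (4 mm wide in x, 14 mm long in y, 5 mm high) at y = -53 and +53 mm. The safe's axes
- tab_left (a joint): slide of the left code tab along the safe's x axis, m, range -0.014 to 0.014, stays where left (about 1.5 N to move); 0 = exactly in line with the two fixed ridges, positive = away from the foot of the safe. The tabs are steel blocks 14 x 14 mm standing 18.5 mm above the face; this one is at y = +32 mm in the safe's frame
- tab_mid (a joint): slide of the middle code tab along the safe's x axis, m, range -0.014 to 0.014, stays where left (about 1.5 N to move); 0 = exactly in line with the two fixed ridges, positive = away from the foot of the safe. The tabs are steel blocks 14 x 14 mm standing 18.5 mm above the face; this one is at y = 0 mm in the safe's frame
- tab_right (a joint): slide of the right code tab along the safe's x axis, m, range -0.014 to 0.014, stays where left (about 1.5 N to move); 0 = exactly in line with the two fixed ridges, positive = away from the foot of the safe. The tabs are steel blocks 14 x 14 mm standing 18.5 mm above the face; this one is at y = -32 mm in the safe's frame
- tab_left_top (a point): centre of the top of the left code tab, 18.5 mm above the safe's face; moves with the tab
- tab_mid_top (a point): centre of the top of the middle code tab, 18.5 mm above the safe's face; moves with the tab
- tab_right_top (a point): centre of the top of the right code tab, 18.5 mm above the safe's face; moves with the tab
- socket (a point): point on the face (45 mm above the ledge) on the vertical axis of the collar's socket, 45 mm from the safe's centre towards its head. Around it a fixed steel bezel ring, outer diameter 60 mm, 11 mm high; fingers must stay above the bezel. The safe's axes
- collar: loose knurled round steel collar, diameter 48 mm, 38 mm tall, closed on top, about 0.14 kg. Origin at the centre of its underside, z up. It sits over a central post (1.5 mm play) and turns either way. At the start its underside rests on three hidden lugs, 12 mm above the face. Three keyways in its foot, 120 degrees apart and out of sight, pass over the lugs with about 0.13 rad to spare each way
- lugs_top (a point): point on the socket axis at the height of the hidden lugs' tops, 12 mm above the face. The lugs' angle differs every time and cannot be seen or read: find it by turning the collar with a light downward push. A turn of 0.45 to 1.65 rad, either way, from the start brings keyways and lugs together; the collar then sinks 2 mm onto the spring ring and hardly turns any more
- spring_ring (a joint): compression of the spring ring hidden under the collar, m: 0 = free (its top 10 mm above the face), 0.009 = fully down. It pushes the collar up with 4 N at 0 and 7.6 N at 0.009. Collar home = ring fully down, the collar's underside about 1 mm above the face; let go, it rises again
- dish: terracotta dish, 110 mm wide, 30 mm high, origin under its centre; leave alone
- tin: round chrome lip balm tin, 38 mm wide, 16 mm high, origin under its centre; leave alone
- bike_key: bike lock key, black plastic head, 66 mm long, 9 mm thick, origin near its middle, on the ledge; leave alone
- shoehorn: short wooden shoehorn, 175 mm long, 36 mm wide, 9 mm thick, origin near its middle, on the ledge; leave alone

How it is judged:
By the outcome, as a careful person would: the job done as asked, in the order asked, and still so for the second after the job is handed in, while the arm keeps its last pose, push and grip.
It also fails if it takes over 54 s, if anything falls off the work surface, if the arm or the gripper's body presses on something with over 40 N, if the wrist force passes 120 N, or if a joint passes its speed limit or range.

### The arm

A 6-joint arm with a two-finger parallel gripper is mounted at the origin on the work surface. World frame = base frame: x ahead of the robot, y to its left, z up, the work surface at z = 0. Lengths are in m, angles in degrees, forces in N, time in s.
With the tool pointing down it reaches from about 0.4 to 0.825 m from the base axis. Payload 7 kg.
Tool frame: the origin (TCP) lies midway between the tips of the shut fingers; the grasp point (between the pads) lies r.grip_depth behind it (r.grip_depth is the distance from the TCP to the grasp point, in m); z points along the fingers, y is the line along which they close (so a half turn about z gives the same grasp; the last joint's range is limited). The gripper opens to 88 mm and grips with 3 to 60 N. Pads are 19 mm wide; open, the fingers measure 130 mm over their backs; the gripper's body (78 mm by 193 mm) begins 47 mm behind the grasp point.
Start: joints at [-49.326, 20.546, 0.682, 0, -70.136, -16.507], TCP at [0.276, -0.616, 0.227] pointing down, gripper open.
Joint ranges: [-176.03, 176.03], [-82.01, 121.73], [-58.28, 71.71], [-173.87, 95.51], [-174.79, -0.11], [-173.66, 173.66]. Speed limits (degrees/s): [136.94, 136.94, 172.46, 180, 180, 180].

### API

Orientations are given as [roll, pitch, yaw] about the fixed x, y, z axes, in that order (R = Rz(yaw) Ry(pitch) Rx(roll)).
In Python, from plant import r gives the robot as it stands.
- The arm moves only by the shell command python3 drive.py 'ROWS' [OPENING] [FORCE]. ROWS is a JSON object whose key "plan" holds a list of rows, 1 to 12 of them, each of 6 numbers: dx, dy, dz in m, then a rotation vector rx, ry, rz in degrees; each row is the pose to reach, as a shift and turn from the pose commanded when the command began, along the tool's axes at that moment; what a row does not reach only later rows make up. A row lasts 1/12 s, in which the tool goes at most 0.0417 m and 7.16 degrees, less where a joint would pass 70% of its speed; a pose out of reach is approached as far as the arm can. OPENING is the finger opening in m, set as the command begins (- or left out keeps the last). The fingers move at their own pace and stop on an object; FORCE is the grip in N (left out, the last holds). Time passes only in rows, so rows that do not move let the fingers close. It prints the time, the measured TCP pose, the force, the opening and the grip force at its end. Input that does not fit is refused with a message, and nothing moves.
- r.get_state(): the state, without advancing time (a new reading comes with each control period).
- r.capture(name): name is "scene" or "top" or "wrist"; returns a dict with "frame" (400x640x3 uint8, red, green, blue), "z_map" (400x640 float32, m along the optical axis (not along the pixel's ray), 0 where there is no reading), "fx", "fy", "cx", "cy" (pixels), "cam_to_world" (4x4, takes a point from camera to world coordinates). Camera axes: x right, y down, z forward; pixel columns grow to the right and rows downward; lengths in m; the calibration is good to about 2 mm. A picture is of the moment at which its call begins.
- r.close_job(): hands the job in; it is judged then, once.
The state is a dict: "time_s": time; "joints": joint angles; "qd": joint speeds; "joint_torque": joint torques, N m; "tcp_pos": TCP position; "eef_rot": TCP orientation; "contact_force": force on the tool from outside, world axes, zero at the start; "moment": the same for the moment, N m; "gripper_width": finger opening in m; "gripper_force": force on a finger pad.
Only numpy, scipy, OpenCV 4.12 (cv2) and the standard library are available. Lean on these libraries where they do the work, as an engineer would, in place of code of your own. Each camera call takes 0.05 s, during which the arm holds its last target. There are 200 camera calls.

## Working session

There is one attempt and no reset: what is moved stays moved. The work goes in short steps, Python scripts to look and compute and a shell command to move; the robot and the scene stay as the last step left them, time stands still between calls to the robot, and variables do not carry over. Pictures are saved under pics/ and viewed, at most 10 in all, crops included, and the job is handed in when it is done.

```bash
ls; mkdir -p pics; python3 - <<'E'
from plant import r
import cv2,numpy as np
print(r.get_state(), r.grip_depth)
for n in ("scene","top"):
    c=r.capture(n); cv2.imwrite(f"pics/{n}0.png",c["frame"][:,:,::-1]); np.savez(f"pics/{n}0.npz",**c); print(n,c["fx"],c["cx"],c["cy"],np.round(c["cam_to_world"],3).tolist())
E
```

```text
drive.py
pics
plant.py
{'time_s': 0.0, 'joints': array([-4.93267460e+01,  2.05930722e+01,  6.33346513e-01, -2.03808121e-02,
       -7.01356262e+01, -1.65053762e+01]), 'qd': array([-0.06675632, -0.01084759, -0.00609458,  0.0917596 , -0.06158144,
       -0.04051447]), 'joint_torque': array([-1.19537628e-03, -5.82718670e+01,  2.93055439e+01,  6.99739069e+00,
        6.70002846e-03, -2.31056301e-04]), 'tcp_pos': array([ 0.2761107 , -0.61540463,  0.22560014]), 'eef_rot': array([ 1.79903134e+02, -8.72308917e-03, -1.55839056e+02]), 'contact_force': array([ 0.07428764,  0.10833676, -0.21045813]), 'moment': array([-0.01802725, -0.02922469,  0.03785666]), 'gripper_force': 0.0, 'gripper_width': 0.08733587224993818} 0.0188
scene 384.52382383999895 323.09207621000985 200.6507020058312 [[-0.147, 0.841, -0.52, 0.978], [0.989, 0.121, -0.084, 0.095], [-0.007, -0.527, -0.85, 0.634], [0.0, 0.0, 0.0, 1.0]]
top 392.37020240329514 317.3169794149248 198.69556400258966 [[0.023, -0.984, 0.175, 0.469], [-1.0, -0.022, 0.008, 0.06], [-0.004, -0.175, -0.985, 0.815], [0.0, 0.0, 0.0, 1.0]]
```

View pics/top0.png

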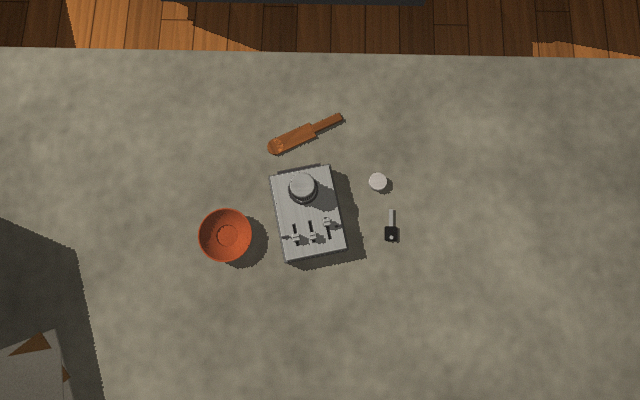

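View pics/scene0.png

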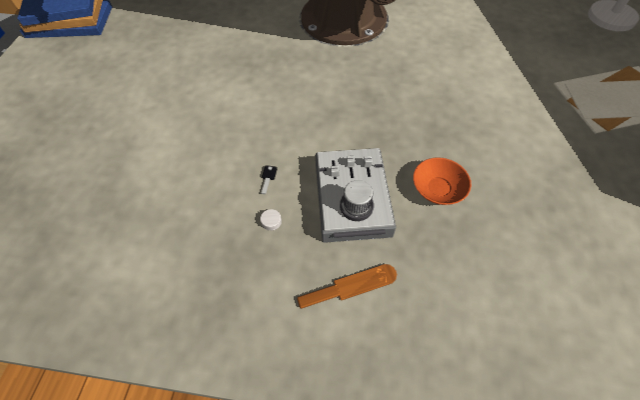

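The top view shows the safe around (308,213), its collar at (302,187), and the tabs near (293,238), (312,237) and (327,221). The dish is on the left, the key and tin on the right, and the shoehorn beyond the head. The scene view agrees, with the collar at (357,197). Next I'll measure with depth from both views.

```bash
cat > h.py <<'E'
import numpy as np,cv2
def cloud(c):
    z=c["z_map"]; v,u=np.mgrid[:z.shape[0],:z.shape[1]]
    p=np.stack([(u-c["cx"])/c["fx"]*z,(v-c["cy"])/c["fy"]*z,z,np.ones_like(z)],-1)@np.asarray(c["cam_to_world"]).T
    p=p[...,:3]; p[z==0]=np.nan; return p
def safe(c,near=(0.45,0.08),rad=0.16):
    """fit face rectangle, collar top; return centre, yaw (x axis towards collar), collar xy, heights"""
    p=cloud(c).reshape(-1,3); p=p[np.hypot(p[:,0]-near[0],p[:,1]-near[1])<rad]
    f=p[(p[:,2]>.036)&(p[:,2]<.054)]; zf=np.median(f[:,2])
    f=p[abs(p[:,2]-zf)<.005]
    (cx,cy),(w,h),a=cv2.minAreaRect(f[:,:2].astype(np.float32)*1000)
    t=p[(p[:,2]>zf+.042)&(p[:,2]<zf+.058)]
    (kx,ky),kr=cv2.minEnclosingCircle(t[:,:2].astype(np.float32)*1000)
    yaw=np.deg2rad(a if w>h else a+90); d=np.array([kx-cx,ky-cy])
    if d@[np.cos(yaw),np.sin(yaw)]<0: yaw+=np.pi
    return dict(c=(cx,cy),wh=(w,h),yaw=np.rad2deg(yaw),zface=zf,collar=(kx,ky,kr),ctop=np.median(t[:,2]),dist=np.hypot(*d),p=p)
E
python3 - <<'E'
from h import *
for n in("top","scene"):
    c=dict(np.load(f"pics/{n}0.npz")); s=safe(c); p=s.pop("p"); print(n,s)
    yaw=np.deg2rad(s["yaw"]);R=np.array([[np.cos(yaw),np.sin(yaw)],[-np.sin(yaw),np.cos(yaw)]])
    q=(p[:,:2]-np.array(s["c"])/1000)@R.T*1000
    m=(p[:,2]>s["zface"]+.014)&(p[:,2]<s["zface"]+.023)&(q[:,0]<0)
    for y in(32,0,-32):
        k=m&(abs(q[:,1]-y)<9); print(y,k.sum(),q[k].mean(0),p[k,2].mean())
E
```

```text
top {'c': (552.067626953125, 78.77995300292969), 'wh': (120.7823486328125, 127.85792541503906), 'yaw': np.float64(102.54378604888916), 'zface': np.float64(0.0455776010158645), 'collar': (608.0267333984375, 93.849609375, 17.762954711914062), 'ctop': np.float64(0.09522315733309306), 'dist': np.float64(57.95270603975361)}
32 11 [-3.76788083 25.52262443] 0.06394285074518194
0 53 [-31.90084082   0.45142816] 0.06399997597475544
-32 0 [nan nan] nan
scene {'c': (551.329345703125, 82.13523864746094), 'wh': (119.3375015258789, 126.543212890625), 'yaw': np.float64(283.17416191101074), 'zface': np.float64(0.04663701241007778), 'collar': (606.9771118164062, 95.13214874267578, 17.680845260620117), 'ctop': np.float64(0.09641576364405924), 'dist': np.float64(57.14537203852601)}
32 0 [nan nan] nan
0 0 [nan nan] nan
-32 16 [-17.49540586 -24.81523345] 0.0650519928476524<stdin>:8: RuntimeWarning: Mean of empty slice.
  ret = um.true_divide(
  ret = ret.dtype.type(ret / rcount)
```

```bash
sed -i 's/near=(0.45,0.08),rad=0.16/near=(0.568,0.083),rad=0.13/' h.py; cat >> h.py <<'E'
def report(c):
    s=safe(c); p=s.pop("p"); print({k:np.round(v,4) for k,v in s.items()})
    yaw=np.deg2rad(s["yaw"]);R=np.array([[np.cos(yaw),np.sin(yaw)],[-np.sin(yaw),np.cos(yaw)]])
    q=(p[:,:2]-np.array(s["c"])/1000)@R.T*1000
    print("collar in safe",R@(np.array(s["collar"][:2])-s["c"]))
    m=(p[:,2]>s["zface"]+.014)&(p[:,2]<s["zface"]+.023)&(q[:,0]<-10)
    for y in(32,0,-32):
        k=m&(abs(q[:,1]-y)<12)
        if k.sum(): print(y,k.sum(),"min",q[k].min(0),"max",q[k].max(0),p[k,2].mean())
    m=(p[:,2]>s["zface"]+.003)&(p[:,2]<s["zface"]+.007)&(q[:,0]<-10)
    for y in(53,-53):
        k=m&(abs(q[:,1]-y)<9)
        if k.sum(): print("ridge",y,k.sum(),np.median(q[k],0),p[k,2].mean())
E
python3 - <<'E'
from h import *
for n in("top","scene"): report(dict(np.load(f"pics/{n}0.npz")))
E
```

```text
{'c': array([581.8341,  85.6826]), 'wh': array([182.6631, 127.8093]), 'yaw': np.float64(13.1092), 'zface': np.float64(0.0455), 'collar': array([623.8279,  95.4873,  24.5263]), 'ctop': np.float64(0.0952), 'dist': np.float64(43.1232)}
collar in safe [4.31232397e+01 2.46962097e-02]
32 55 min [-54.71319529  25.01911538] max [-40.7926583   38.89736685] 0.06386595987735119
0 55 min [-58.19551555  -6.85886475] max [-44.53160978   7.03311675] 0.06405553894743836
-32 53 min [-38.10901323 -38.7431488 ] max [-24.17021413 -25.17644342] 0.06399997597475544
ridge 53 21 [-42.03028801  52.20112129] 0.05022321438870924
ridge -53 18 [-41.40825094 -51.91965274] 0.050365219531186
{'c': array([581.5417,  88.8237]), 'wh': array([181.2864, 127.3048]), 'yaw': np.float64(13.0698), 'zface': np.float64(0.0464), 'collar': array([622.4209,  97.8869,  24.7561]), 'ctop': np.float64(0.0961), 'dist': np.float64(41.8718)}
collar in safe [41.86973059 -0.41583268]
32 55 min [-55.83809658  24.64622683] max [-41.96560254  38.72458779] 0.06467780177828518
0 52 min [-59.08444402  -7.0148534 ] max [-45.17012344   6.67835015] 0.06467768408945967
-32 56 min [-39.51937622 -38.96325408] max [-24.68226586 -25.53815741] 0.06469650618097103
ridge 53 22 [-43.17125603  52.57840166] 0.050841534545212806
ridge -53 18 [-42.53525582 -52.86317701] 0.051537202656762114
```

```bash
cat >> h.py <<'E'
def goal(x,y,z,yaw):
    "row (tool axes now) reaching world TCP x,y,z, tool down with given yaw"
    from plant import r; from scipy.spatial.transform import Rotation as T
    s=r.get_state(); A=T.from_euler('xyz',s["eef_rot"],degrees=True); B=T.from_euler('xyz',[180,0,yaw],degrees=True)
    print("row",np.round(A.inv().apply(np.array([x,y,z])-s["tcp_pos"]),4),np.round((A.inv()*B).as_rotvec(degrees=True),2))
def st():
    from plant import r
    s=r.get_state(); print(round(s["time_s"],2),"tcp",np.round(s["tcp_pos"],4),"rot",np.round(s["eef_rot"],2),"F",np.round(s["contact_force"],2),"M",np.round(s["moment"],2),"w",round(s["gripper_width"],4),round(s["gripper_force"],1),"j",np.round(s["joints"],1))
E
python3 -c "
from h import *
goal(.5405,.0777,.227,-76.9)"
```

```text
row [-5.249e-01  5.242e-01 -5.000e-04] [ 8.000e-02  5.000e-02 -7.894e+01]
```

```bash
python3 drive.py '{"plan":[[-0.01, 0.01, 0, 0, 0, -2], [-0.035, 0.035, 0, 0, 0, -6], [-0.064, 0.064, 0, 0, 0, -11], [-0.093, 0.093, 0, 0, 0, -16], [-0.122, 0.122, 0, 0, 0, -21], [-0.151, 0.151, 0, 0, 0, -26], [-0.18, 0.18, 0, 0, 0, -31], [-0.209, 0.209, 0, 0, 0, -36], [-0.238, 0.238, 0, 0, 0, -41], [-0.267, 0.267, 0, 0, 0, -46], [-0.296, 0.296, 0, 0, 0, -51], [-0.325, 0.325, 0, 0, 0, -55]]}' 0.06; python3 -c "
from h import *
goal(.5405,.0777,.227,-76.9)"
```

```text
time_s: 1.1
tcp_pos: [0.4396, -0.1839, 0.2267]
eef_rot: [-180.0, 0.0, -100.5]
contact_force: [1.1, 0.1, -0.9]
gripper_width: 0.0602
gripper_force: 0.0
row [-2.757e-01 -5.150e-02 -2.000e-04] [-3.000e-02  1.000e-02 -2.361e+01]
```

```bash
python3 drive.py '{"plan":[[-0.035, -0.006, 0, 0, 0, -4], [-0.075, -0.014, 0, 0, 0, -8], [-0.115, -0.021, 0, 0, 0, -12], [-0.155, -0.029, 0, 0, 0, -16], [-0.19, -0.036, 0, 0, 0, -19], [-0.225, -0.042, 0, 0, 0, -22], [-0.25, -0.047, 0, 0, 0, -23.5], [-0.268, -0.05, 0, 0, 0, -23.5], [-0.268, -0.05, 0, 0, 0, -23.5], [-0.268, -0.05, 0, 0, 0, -23.5]]}'; python3 - <<'E'
from h import *
from plant import r
st()
c=r.capture("wrist"); cv2.imwrite("pics/w1.png",c["frame"][:,:,::-1]); print(np.round(c["cam_to_world"],3).tolist())
report(c)
goal(.5405,.0777,.12,-76.9)
E
```

```text
time_s: 1.93
tcp_pos: [0.5388, 0.0682, 0.226]
eef_rot: [179.9, -0.0, -77.3]
contact_force: [0.1, -1.1, -0.3]
gripper_width: 0.0602
gripper_force: 0.0
1.93 tcp [0.5388 0.0682 0.226 ] rot [ 1.7993e+02 -1.0000e-02 -7.7280e+01] F [ 0.13 -1.13 -0.29] M [-0.06  0.2  -0.  ] w 0.0602 0.0 j [ 27.9   8.2 -16.   -0.  -65.9 -15.2]
[[-0.976, -0.21, -0.062, 0.554], [-0.219, 0.936, 0.274, -0.006], [0.001, 0.281, -0.96, 0.385], [0.0, 0.0, 0.0, 1.0]]
{'c': array([577.3469,  84.6499]), 'wh': array([175.1985, 124.9081]), 'yaw': np.float64(12.5488), 'zface': np.float64(0.0461), 'collar': array([620.9091,  95.9562,  24.6448]), 'ctop': np.float64(0.0958), 'dist': np.float64(45.0055)}
collar in safe [44.97807113  1.57133262]
32 145 min [-53.05497394  25.56548397] max [-39.97712035  40.05532241] 0.0643769228277435
0 151 min [-56.21947275  -6.24089505] max [-43.42234736   8.00722325] 0.06441485096871825
-32 159 min [-35.55133713 -37.80530562] max [-22.04537571 -23.89886253] 0.06448803928313673
ridge 53 45 [-41.1393847   53.61908923] 0.051273409632067474
ridge -53 48 [-39.90553658 -52.4194209 ] 0.05116195308402827
row [-0.0097 -0.0042  0.1062] [ 0.06 -0.01 -0.43]
```

View pics/w1.png

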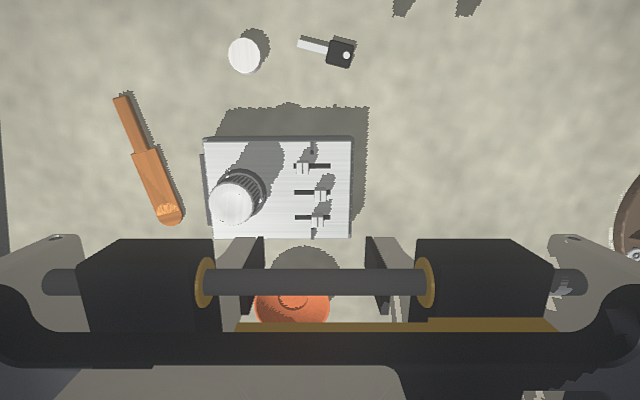

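The wrist view shows the safe with its collar at (238,200). The tabs are at (302,166), (322,192) and (318,218), with the right one off toward the head and the other two off toward the foot. Heights agree with the spec: face about 0.046, tab tops 0.064, collar top 0.096. I'll straddle the middle tab at the line and let the fingers centre it.

```bash
python3 drive.py '{"plan":[[0, 0, 0, 0, 0, 0]]}' 0.05;  python3 -c "
from h import *
st();goal(.5396,.0772,.052,-76.9)"
```

```text
time_s: 2.07
tcp_pos: [0.5387, 0.0667, 0.2265]
eef_rot: [180.0, -0.0, -77.4]
contact_force: [0.2, -0.4, 0.0]
gripper_width: 0.0569
gripper_force: 0.0
2.07 tcp [0.5387 0.0667 0.2265] rot [179.97  -0.   -77.39] F [ 0.22 -0.41  0.04] M [-0.03  0.12  0.03] w 0.0569 0.0 j [ 27.8   8.1 -16.   -0.  -65.9 -15.1]
row [-0.01   -0.0033  0.1745] [ 0.03 -0.   -0.49]
```

```bash
python3 drive.py '{"plan":[[-0.005, -0.0015, 0.02, 0, 0, 0.2], [-0.01, -0.0033, 0.055, 0, 0, 0.5], [-0.01, -0.0033, 0.09, 0, 0, 0.5], [-0.01, -0.0033, 0.12, 0, 0, 0.5], [-0.01, -0.0033, 0.145, 0, 0, 0.5], [-0.01, -0.0033, 0.162, 0, 0, 0.5], [-0.01, -0.0033, 0.172, 0, 0, 0.5], [-0.01, -0.0033, 0.1745, 0, 0, 0.5], [-0.01, -0.0033, 0.1745, 0, 0, 0.5], [-0.01, -0.0033, 0.1745, 0, 0, 0.5]]}' 0.05; python3 - <<'E'
from h import *
from plant import r
st()
c=r.capture("wrist"); cv2.imwrite("pics/w2.png",c["frame"][:,:,::-1]); report(c)
E
```

```text
time_s: 2.9
tcp_pos: [0.541, 0.078, 0.0532]
eef_rot: [-179.9, 0.0, -77.8]
contact_force: [0.9, -0.9, -0.1]
gripper_width: 0.0499
gripper_force: 0.0
2.9 tcp [0.541  0.078  0.0532] rot [-1.7991e+02  1.0000e-02 -7.7850e+01] F [ 0.88 -0.91 -0.08] M [0.   0.16 0.01] w 0.0499 0.0 j [ 28.8  18.7 -28.    0.  -43.2 -16.6]
{'c': array([577.2078,  83.2192]), 'wh': array([173.509 , 121.6733]), 'yaw': np.float64(192.7073), 'zface': np.float64(0.0461), 'collar': array([571.1589,  82.0256,  72.4303]), 'ctop': np.float64(0.0956), 'dist': np.float64(6.1655)}
collar in safe [ 6.16328513 -0.16622095]
32 114 min [-53.50996441  20.01507088] max [-37.17490487  21.73273325] 0.06500229706691998
0 29 min [-27.22444712   8.88807812] max [-24.82472596  11.98977251] 0.0630114236786062
```

View pics/w2.png

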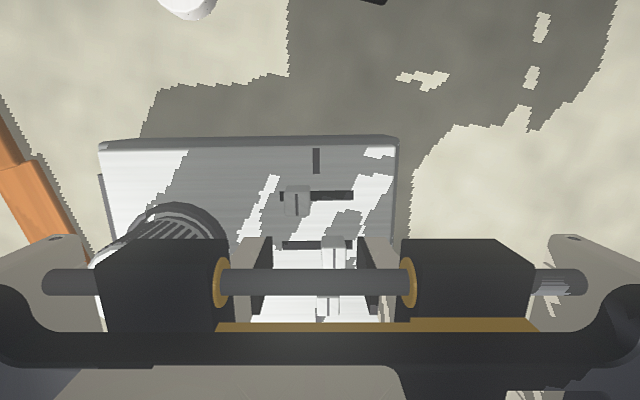

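The right ridge sits at about (316,160), midway between the fingers at x of about 272 and 358, so the line is centred. The middle tab is at (333,255), between the fingers. I'll correct the yaw, since I typed the wrong sign earlier, and close.

```bash
python3 drive.py '{"plan":[[0, 0, 0, 0, 0, -1], [0, 0, 0, 0, 0, -1], [0, 0, 0, 0, 0, -1], [0, 0, 0, 0, 0, -1], [0, 0, 0, 0, 0, -1], [0, 0, 0, 0, 0, -1]]}' 0.008 8; python3 - <<'E'
from h import *
st();goal(.5396,.0772,.052,-76.9)
E
```

```text
time_s: 3.45
tcp_pos: [0.5399, 0.0779, 0.052]
eef_rot: [180.0, -0.0, -76.8]
contact_force: [-1.0, -0.4, 0.6]
gripper_width: 0.0159
gripper_force: 0.8
3.45 tcp [0.5399 0.0779 0.052 ] rot [179.97  -0.   -76.83] F [-0.98 -0.42  0.61] M [-0.14  0.67  0.01] w 0.0159 0.8 j [ 28.8  18.8 -28.   -0.  -43.2 -15.6]
row [0.0006 0.0005 0.    ] [ 0.03 -0.    0.07]
```

```bash
python3 drive.py '{"plan":[[0, 0, 0, 0, 0, 0], [0, 0, 0, 0, 0, 0], [0, 0, 0, 0, 0, 0]]}' 0.008 8; python3 drive.py '{"plan":[[0, 0, 0, 0, 0, 0], [0, 0, 0, 0, 0, 0], [0, 0, 0, 0, 0, 0], [0, 0, -0.008, 0, 0, 0], [0, 0, -0.02, 0, 0, 0], [0, 0, -0.032, 0, 0, 0], [-0.015, 0, -0.032, 0, 0, 0], [-0.032, 0, -0.032, 0, 0, 0], [-0.032, 0, -0.032, 0, 0, 0]]}' 0.05; python3 drive.py '{"plan":[[0, 0, 0.008, 0, 0, 0], [0, 0, 0.02, 0, 0, 0], [0, 0, 0.03, 0, 0, 0], [0, 0, 0.032, 0, 0, 0], [0, 0, 0.032, 0, 0, 0]]}' 0.05; python3 -c "
from h import *
st();goal(.5324,.1084,.052,-76.9)"
```

```text
time_s: 3.7
tcp_pos: [0.5403, 0.078, 0.052]
eef_rot: [180.0, -0.0, -76.8]
contact_force: [-1.5, -0.2, 1.3]
gripper_width: 0.0138
gripper_force: 8.0
time_s: 4.45
tcp_pos: [0.5334, 0.1111, 0.0852]
eef_rot: [-179.9, 0.0, -76.8]
contact_force: [0.1, -0.7, -0.4]
gripper_width: 0.0498
gripper_force: 0.0
time_s: 4.87
tcp_pos: [0.5323, 0.1084, 0.0509]
eef_rot: [179.9, -0.0, -76.9]
contact_force: [0.5, -0.6, 0.1]
gripper_width: 0.0498
gripper_force: 0.0
4.87 tcp [0.5323 0.1084 0.0509] rot [ 1.7986e+02 -5.0000e-02 -7.6860e+01] F [ 0.53 -0.65  0.09] M [0.02 0.1  0.03] w 0.0498 0.0 j [ 32.2  18.8 -28.3  -0.  -43.1 -19. ]
row [-0.     -0.0001 -0.0011] [ 0.14 -0.05  0.04]
```

```bash
python3 drive.py '{"plan":[[0, 0, 0, 0, 0, 0], [0, 0, 0, 0, 0, 0], [0, 0, 0, 0, 0, 0], [0, 0, 0, 0, 0, 0], [0, 0, 0, 0, 0, 0], [0, 0, 0, 0, 0, 0], [0, 0, 0, 0, 0, 0], [0, 0, 0, 0, 0, 0], [0, 0, 0, 0, 0, 0]]}' 0.008 8; python3 drive.py '{"plan":[[0, 0, 0, 0, 0, 0], [0, 0, 0, 0, 0, 0], [0, 0, 0, 0, 0, 0], [0, 0, -0.008, 0, 0, 0], [0, 0, -0.02, 0, 0, 0], [0, 0, -0.032, 0, 0, 0], [0.015, 0, -0.032, 0, 0, 0], [0.04, 0, -0.032, 0, 0, 0], [0.064, 0, -0.032, 0, 0, 0], [0.064, 0, -0.032, 0, 0, 0], [0.064, 0, -0.032, 0, 0, 0]]}' 0.05; python3 drive.py '{"plan":[[0, 0, 0.008, 0, 0, 0], [0, 0, 0.02, 0, 0, 0], [0, 0, 0.03, 0, 0, 0], [0, 0, 0.032, 0, 0, 0], [0, 0, 0.032, 0, 0, 0]]}' 0.05; python3 drive.py '{"plan":[[0, 0, 0, 0, 0, 0], [0, 0, 0, 0, 0, 0], [0, 0, 0, 0, 0, 0], [0, 0, 0, 0, 0, 0], [0, 0, 0, 0, 0, 0], [0, 0, 0, 0, 0, 0], [0, 0, 0, 0, 0, 0], [0, 0, 0, 0, 0, 0], [0, 0, 0, 0, 0, 0]]}' 0.008 8; python3 drive.py '{"plan":[[0, 0, 0, 0, 0, 0], [0, 0, 0, 0, 0, 0], [0, 0, 0, 0, 0, 0], [0, 0, -0.008, 0, 0, 0], [0, 0, -0.03, 0, 0, 0], [0, 0, -0.06, 0, 0, 0], [0.01, 0, -0.09, 0, 0, 0], [0.02, 0, -0.115, 0, 0, 0], [0.03, 0, -0.12, 0, 0, 0], [0.03, 0, -0.12, 0, 0, 0], [0.03, 0, -0.12, 0, 0, 0], [0.03, 0, -0.12, 0, 0, 0]]}' 0.07
python3 - <<'E'
from h import *
from plant import r
st()
for n in("wrist","top","scene"):
    c=r.capture(n); cv2.imwrite(f"pics/{n}3.png",c["frame"][:,:,::-1]); np.savez(f"pics/{n}3.npz",**c); print(n)
    try: report(c)
    except Exception as e: print(e)
E
```

```text
time_s: 5.62
tcp_pos: [0.533, 0.1092, 0.0522]
eef_rot: [180.0, -0.0, -76.8]
contact_force: [-1.7, 0.0, 1.8]
gripper_width: 0.0138
gripper_force: 8.0
time_s: 6.53
tcp_pos: [0.5479, 0.046, 0.0846]
eef_rot: [-180.0, 0.0, -76.9]
contact_force: [-0.5, 0.2, -0.1]
gripper_width: 0.0498
gripper_force: 0.0
time_s: 6.95
tcp_pos: [0.5468, 0.0471, 0.0509]
eef_rot: [179.9, -0.0, -76.8]
contact_force: [0.1, -0.3, 0.2]
gripper_width: 0.0502
gripper_force: 0.0
time_s: 7.7
tcp_pos: [0.5481, 0.0472, 0.0525]
eef_rot: [-179.9, 0.0, -76.8]
contact_force: [0.1, 2.1, 2.7]
gripper_width: 0.0137
gripper_force: 8.0
time_s: 8.7
tcp_pos: [0.5535, 0.0175, 0.1712]
eef_rot: [179.9, 0.0, -76.9]
contact_force: [-0.8, 0.8, -0.4]
gripper_width: 0.0697
gripper_force: 0.0
8.7 tcp [0.5535 0.0175 0.1712] rot [ 1.799e+02  1.000e-02 -7.687e+01] F [-0.81  0.79 -0.43] M [-0.01  0.15 -0.03] w 0.0697 0.0 j [ 22.1  11.8 -19.2  -0.  -59.1  -8.9]
wrist
{'c': array([576.9244,  83.8052]), 'wh': array([174.2166, 124.7993]), 'yaw': np.float64(12.5434), 'zface': np.float64(0.0461), 'collar': array([635.2001,  80.087 ,   8.535 ]), 'ctop
[... 661 characters left out ...]
e
{'c': array([581.4539,  88.267 ]), 'wh': array([179.1761, 126.8894]), 'yaw': np.float64(13.2267), 'zface': np.float64(0.0464), 'collar': array([622.1879,  97.8086,  24.6658]), 'ctop': np.float64(0.0961), 'dist': np.float64(41.8367)}
collar in safe [ 4.18366681e+01 -3.16079092e-02]
32 55 min [-48.9803504   25.50977156] max [-34.40967016  39.24692561] 0.06454966779418123
0 55 min [-49.67685488  -6.22725493] max [-34.53722728   7.7680837 ] 0.06461573596303052
-32 55 min [-48.50560209 -38.07043181] max [-34.48938273 -24.42681269] 0.0645211131287446
ridge 53 22 [-43.38859511  53.84886014] 0.05118321380850502
ridge -53 17 [-42.81138968 -52.22736116] 0.05100434524290467
  return _methods._mean(a, axis=axis, dtype=dtype,
  ret = ret.dtype.type(ret / rcount)
```

View pics/wrist3.png

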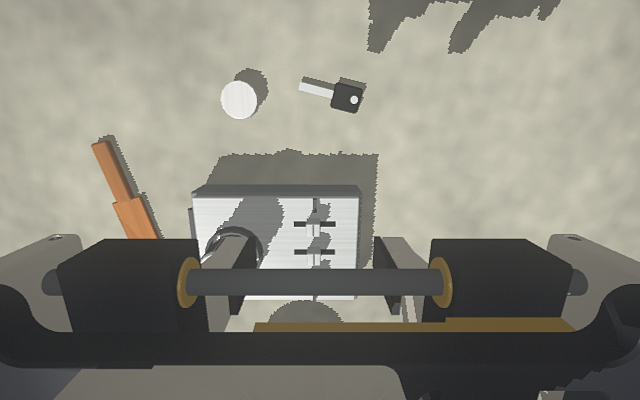

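The wrist view shows the tabs in a row near x of about 315, with slots at (315,224) and (315,252) and the ridges at the same x. The scene depth puts the whole row about 1.3 mm toward the head. I'll take one closer measurement to settle it.

```bash
python3 drive.py '{"plan":[[0.02, 0, 0.01, 0, 0, 0], [0.045, 0, 0.025, 0, 0, 0], [0.065, 0, 0.03, 0, 0, 0], [0.075, 0, 0.03, 0, 0, 0], [0.075, 0, 0.03, 0, 0, 0], [0.075, 0, 0.03, 0, 0, 0], [0.075, 0, 0.03, 0, 0, 0]]}'
cat >> h.py <<'E'
def row(c,yaw=13.1,o=(540.,77.5)):
    p=cloud(c).reshape(-1,3); a=np.deg2rad(yaw);R=np.array([[np.cos(a),np.sin(a)],[-np.sin(a),np.cos(a)]])
    q=(p[:,:2]*1000-o)@R.T
    zf=np.nanmedian(p[(abs(q[:,0])<25)&(abs(q[:,1])<60)&(p[:,2]<.052)&(p[:,2]>.04),2])
    for y,lo,hi in((53,3.8,8),(32,16.5,21),(0,16.5,21),(-32,16.5,21),(-53,3.8,8)):
        k=(p[:,2]>zf+lo/1000)&(p[:,2]<zf+hi/1000)&(abs(q[:,1]-y)<10)&(abs(q[:,0])<25)
        if k.sum(): print(y,k.sum(),"x mean %.2f  mid %.2f  ext %.1f y %.1f"%(q[k,0].mean(),(q[k,0].min()+q[k,0].max())/2,np.ptp(q[k,0]),q[k,1].mean()))
E
python3 - <<'E'
from h import *
from plant import r
st()
for n in("wrist","top"):
    c=r.capture(n); np.savez(f"pics/{n}4.npz",**c); print(n); row(c)
for f in("scene0","scene3","top0"): print(f); row(dict(np.load(f"pics/{f}.npz")))
E
```

```text
time_s: 9.43
tcp_pos: [0.5716, -0.0548, 0.1423]
eef_rot: [-180.0, 0.0, -76.8]
contact_force: [-0.3, 0.2, 0.2]
gripper_width: 0.0699
gripper_force: 0.0
9.43 tcp [ 0.5716 -0.0548  0.1423] rot [-179.99    0.    -76.82] F [-0.31  0.2   0.17] M [ 0.05  0.03 -0.02] w 0.0699 0.0 j [ 14.   15.1 -18.9  -0.  -56.   -0.9]
wrist
-32 182 x mean -0.46  mid -0.23  ext 13.6 y -33.2
top
scene0
53 12 x mean 0.00  mid 0.16  ext 4.7 y 53.9
32 48 x mean -5.71  mid -5.95  ext 13.7 y 33.3
0 44 x mean -9.34  mid -9.11  ext 13.9 y 1.5
-32 48 x mean 11.06  mid 10.91  ext 14.8 y -30.4
-53 15 x mean -0.05  mid -0.18  ext 4.4 y -51.5
scene3
53 16 x mean -0.02  mid 0.00  ext 4.8 y 54.0
32 44 x mean 1.15  mid 0.86  ext 14.2 y 33.3
0 49 x mean 1.15  mid 0.71  ext 15.1 y 1.3
-32 46 x mean 1.90  mid 1.39  ext 14.0 y -30.4
-53 11 x mean -0.43  mid -0.52  ext 4.3 y -50.9
top0
53 15 x mean 1.22  mid 2.63  ext 21.4 y 50.9
32 48 x mean -5.16  mid -5.12  ext 13.9 y 30.2
0 49 x mean -8.88  mid -8.76  ext 13.7 y -1.7
-32 46 x mean 11.21  mid 11.47  ext 13.9 y -33.6
-53 12 x mean 2.87  mid 11.58  ext 25.2 y -54.2
```

Image down is world +y, so I moved the wrong way. I'll go to the other side, which is harmless at this height.

```bash
python3 drive.py '{"plan":[[-0.02, 0, -0.01, 0, 0, 0], [-0.055, 0, -0.015, 0, 0, 0], [-0.095, 0, -0.015, 0, 0, 0], [-0.13, 0, -0.015, 0, 0, 0], [-0.16, 0, -0.015, 0, 0, 0], [-0.18, 0, -0.015, 0, 0, 0], [-0.185, 0, -0.015, 0, 0, 0], [-0.185, 0, -0.015, 0, 0, 0], [-0.185, 0, -0.015, 0, 0, 0]]}'
python3 - <<'E'
from h import *
from plant import r
for i in range(2):
    c=r.capture("wrist"); row(c)
np.savez("pics/wrist5.npz",**c); report(c); cv2.imwrite("pics/w5.png",cv2.resize(c["frame"][60:260,120:460,::-1],None,fx=2.3,fy=2.3))
st()
E
```

```text
time_s: 10.28
tcp_pos: [0.5292, 0.1251, 0.1573]
eef_rot: [-180.0, 0.0, -76.7]
contact_force: [0.1, -0.3, -0.5]
gripper_width: 0.0699
gripper_force: 0.0
53 53 x mean -2.13  mid -2.13  ext 2.9 y 52.9
32 230 x mean -1.20  mid -1.12  ext 13.6 y 31.5
0 251 x mean -1.04  mid -1.07  ext 13.1 y -0.1
-32 288 x mean -0.53  mid -0.58  ext 13.5 y -32.1
-53 85 x mean -2.22  mid -2.23  ext 3.5 y -52.9
53 57 x mean -2.16  mid -2.18  ext 2.9 y 52.8
32 235 x mean -1.22  mid -1.17  ext 13.6 y 31.5
0 260 x mean -1.11  mid -1.15  ext 13.1 y -0.4
-32 291 x mean -0.58  mid -0.70  ext 13.5 y -32.1
-53 71 x mean -2.07  mid -2.37  ext 3.4 y -53.2
{'c': array([578.3391,  86.1417]), 'wh': array([177.7241, 126.2145]), 'yaw': np.float64(13.2642), 'zface': np.float64(0.0462), 'collar': array([620.6432,  95.9565,  24.7454]), 'ctop': np.float64(0.0958), 'dist': np.float64(43.4278)}
collar in safe [43.42755569 -0.15331769]
32 251 min [-47.19135775  25.03837257] max [-33.57793033  38.84174681] 0.06442351149896783
0 266 min [-47.01318262  -6.74307657] max [-33.85996661   7.25468167] 0.06459450155077757
-32 297 min [-46.82931934 -38.5343442 ] max [-33.33114754 -24.87998797] 0.06462003934855444
ridge 53 57 [-41.7934947   52.99495209] 0.05124521391391113
ridge -53 75 [-41.8245846  -52.77816736] 0.05113234498281164
10.38 tcp [0.5294 0.1242 0.1571] rot [180.     0.   -76.86] F [-0.1   0.83 -0.04] M [-0.03  0.18 -0.  ] w 0.0699 0.0 j [ 33.9  11.5 -21.5  -0.  -56.9 -20.7]
```

View pics/w5.png

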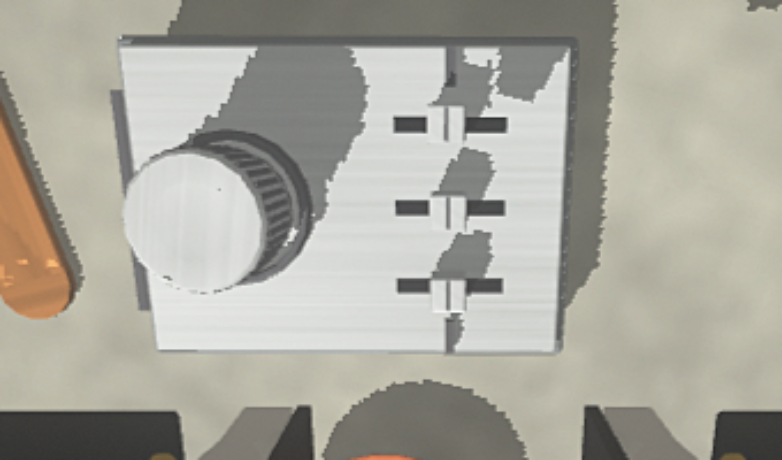

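The wrist crop is clear. The three tabs form a row at about (445,123), (449,210) and (449,293), slightly left (toward the head) of the ridges at (451,63) and (450,335). The depth gives +1.0, +1.05 and +1.6 mm relative to the ridges. I'll re-centre each one with a TCP line about 1 mm nearer the foot.

```bash
python3 -c "
from h import *
goal(.5322,.1085,.052,-76.9)"
```

```text
row [0.0159 0.0008 0.1051] [0.   0.   0.04]
```

```bash
python3 drive.py '{"plan":[[0.008, 0.0004, 0.02, 0, 0, 0], [0.0155, 0.0008, 0.05, 0, 0, 0], [0.0155, 0.0008, 0.08, 0, 0, 0], [0.0155, 0.0008, 0.098, 0, 0, 0], [0.0155, 0.0008, 0.104, 0, 0, 0], [0.0155, 0.0008, 0.105, 0, 0, 0], [0.0155, 0.0008, 0.105, 0, 0, 0], [0.0155, 0.0008, 0.105, 0, 0, 0]]}' 0.03; python3 -c "
from h import *
goal(.5322,.1085,.052,-76.9)"
```

```text
time_s: 11.05
tcp_pos: [0.5331, 0.1097, 0.0534]
eef_rot: [-179.9, 0.0, -76.8]
contact_force: [0.9, -0.6, -0.1]
gripper_width: 0.0308
gripper_force: 0.0
row [0.0009 0.0012 0.0014] [-0.11  0.02  0.06]
```

```bash
python3 drive.py '{"plan":[[0, 0, 0, 0, 0, 0], [0, 0, 0, 0, 0, 0], [0, 0, 0, 0, 0, 0], [0, 0, 0, 0, 0, 0], [0, 0, 0, 0, 0, 0], [0, 0, 0, 0, 0, 0]]}' 0.008 8; python3 -c "
from h import *
st();goal(.5322,.1085,.052,-76.9)"
```

```text
time_s: 11.55
tcp_pos: [0.5325, 0.1098, 0.0528]
eef_rot: [-179.9, 0.0, -76.8]
contact_force: [-2.7, 1.3, 6.2]
gripper_width: 0.0137
gripper_force: 8.0
11.55 tcp [0.5325 0.1098 0.0528] rot [-1.7993e+02  1.0000e-02 -7.6810e+01] F [-2.7   1.33  6.17] M [ 0.13  0.7  -0.01] w 0.0137 8.0 j [ 32.3  18.5 -28.3   0.  -43.1 -19.1]
row [0.0012 0.0006 0.0008] [-0.07  0.01  0.09]
```

```bash
python3 drive.py '{"plan":[[0.0005, 0.0008, 0, 0, 0, 0], [0.0005, 0.0008, 0, 0, 0, 0], [0.0005, 0.0008, 0, 0, 0, 0], [0.0005, 0.0008, 0, 0, 0, 0]]}'; python3 -c "
from h import *
st();goal(.5322,.1085,.052,-76.9)"
```

```text
time_s: 11.88
tcp_pos: [0.5325, 0.1097, 0.0529]
eef_rot: [-179.9, 0.0, -76.8]
contact_force: [-0.5, 4.3, 6.1]
gripper_width: 0.014
gripper_force: 8.0
11.88 tcp [0.5325 0.1097 0.0529] rot [-1.7986e+02  4.0000e-02 -7.6800e+01] F [-0.54  4.28  6.07] M [ 1.33  0.23 -0.01] w 0.014 8.0 j [ 32.3  18.5 -28.4   0.  -43.  -19.1]
row [0.0011 0.0006 0.0008] [-0.14  0.04  0.1 ]
```

```bash
python3 drive.py '{"plan":[[-0.0005, 0.0009, 0, 0, 0, 0], [-0.0005, 0.0009, 0, 0, 0, 0], [-0.0005, 0.0009, 0, 0, 0, 0], [-0.0005, 0.0009, 0, 0, 0, 0]]}'; python3 -c "
from h import *
st();goal(.5322,.1085,.052,-76.9)"
```

```text
time_s: 12.22
tcp_pos: [0.5314, 0.1095, 0.0528]
eef_rot: [-179.9, 0.0, -76.8]
contact_force: [0.2, 0.9, 6.8]
gripper_width: 0.0139
gripper_force: 8.0
12.22 tcp [0.5314 0.1095 0.0528] rot [-1.7989e+02  1.0000e-02 -7.6800e+01] F [0.22 0.86 6.83] M [ 0.39 -0.06 -0.02] w 0.0139 8.0 j [ 32.4  18.4 -28.5   0.  -42.9 -19.2]
row [ 0.0012 -0.0006  0.0008] [-0.11  0.01  0.1 ]
```

```bash
python3 drive.py '{"plan":[[0, 0, 0, 0, 0, 0], [0, 0, 0, 0, 0, 0], [0, 0, -0.008, 0, 0, 0], [0, 0, -0.02, 0, 0, 0], [0.005, -0.0005, -0.032, 0, 0, 0], [0.02, -0.0005, -0.032, 0, 0, 0], [0.032, -0.0005, -0.032, 0, 0, 0], [0.032, -0.0005, -0.022, 0, 0, 0], [0.032, -0.0005, -0.008, 0, 0, 0], [0.032, -0.0005, 0, 0, 0, 0], [0.032, -0.0005, 0, 0, 0, 0], [0.032, -0.0005, 0, 0, 0, 0]]}' 0.03;  python3 drive.py '{"plan":[[0, 0, 0, 0, 0, 0], [0, 0, 0, 0, 0, 0], [0, 0, 0, 0, 0, 0], [0, 0, 0, 0, 0, 0], [0, 0, 0, 0, 0, 0], [0, 0, 0, 0, 0, 0], [0, 0, 0, 0, 0, 0]]}' 0.008 8; python3 -c "
from h import *
st();goal(.5394,.0774,.052,-76.9)"
```

```text
time_s: 13.22
tcp_pos: [0.5376, 0.0778, 0.0513]
eef_rot: [179.9, -0.0, -76.8]
contact_force: [0.7, 0.3, 0.6]
gripper_width: 0.03
gripper_force: 0.0
time_s: 13.8
tcp_pos: [0.5387, 0.0784, 0.0526]
eef_rot: [-179.9, 0.0, -76.8]
contact_force: [0.6, 1.2, 2.5]
gripper_width: 0.0142
gripper_force: 8.0
13.8 tcp [0.5387 0.0784 0.0526] rot [-1.7993e+02  1.0000e-02 -7.6820e+01] F [0.6  1.19 2.46] M [0.51 0.03 0.01] w 0.0142 8.0 j [ 28.9  18.6 -28.3   0.  -43.1 -15.7]
row [ 0.0011 -0.0004  0.0006] [-0.07  0.01  0.08]
```

```bash
python3 drive.py '{"plan":[[0, -0.0008, 0, 0, 0, 0], [0, -0.0008, 0, 0, 0, 0], [0, -0.0008, 0, 0, 0, 0]]}'; python3 -c "
from h import *
st()"; python3 drive.py '{"plan":[[0, 0, 0, 0, 0, 0], [0, 0, 0, 0, 0, 0], [0, 0, -0.008, 0, 0, 0], [0, 0, -0.02, 0, 0, 0], [0.005, 0, -0.032, 0, 0, 0], [0.02, 0, -0.032, 0, 0, 0], [0.032, 0, -0.032, 0, 0, 0], [0.032, 0, -0.022, 0, 0, 0], [0.032, 0, -0.008, 0, 0, 0], [0.032, 0, 0, 0, 0, 0], [0.032, 0, 0, 0, 0, 0], [0.032, 0, 0, 0, 0, 0]]}' 0.03;  python3 drive.py '{"plan":[[0, 0, 0, 0, 0, 0], [0, 0, 0, 0, 0, 0], [0, 0, 0, 0, 0, 0], [0, 0, 0, 0, 0, 0], [0, 0, 0, 0, 0, 0], [0, 0, 0, 0, 0, 0], [0, 0, 0, 0, 0, 0]]}' 0.008 8; python3 -c "
from h import *
st();goal(.5467,.0462,.052,-76.9)"
```

```text
time_s: 14.05
tcp_pos: [0.5392, 0.0785, 0.0525]
eef_rot: [-180.0, 0.0, -76.8]
contact_force: [-1.6, 0.9, 5.3]
gripper_width: 0.0136
gripper_force: 8.0
14.05 tcp [0.5392 0.0785 0.0525] rot [-1.7997e+02  1.0000e-02 -7.6830e+01] F [-1.63  0.94  5.33] M [ 0.63  0.61 -0.03] w 0.0136 8.0 j [ 28.9  18.7 -28.2  -0.  -43.1 -15.7]
time_s: 15.05
tcp_pos: [0.5457, 0.0468, 0.0513]
eef_rot: [179.9, -0.0, -76.8]
contact_force: [-0.2, 0.8, 0.3]
gripper_width: 0.0297
gripper_force: 0.0
time_s: 15.63
tcp_pos: [0.5468, 0.0474, 0.0526]
eef_rot: [-179.9, 0.0, -76.8]
contact_force: [-0.6, 1.3, 4.5]
gripper_width: 0.0138
gripper_force: 8.0
15.63 tcp [0.5468 0.0474 0.0526] rot [-1.7993e+02  1.0000e-02 -7.6820e+01] F [-0.61  1.27  4.48] M [ 0.5   0.04 -0.02] w 0.0138 8.0 j [ 25.4  19.  -27.7   0.  -43.3 -12.2]
row [0.0012 0.0004 0.0006] [-0.07  0.01  0.08]
```

```bash
python3 drive.py '{"plan":[[0, 0.0008, 0, 0, 0, 0], [0, 0.0008, 0, 0, 0, 0], [0, 0.0008, 0, 0, 0, 0]]}';  python3 drive.py '{"plan":[[0, 0, 0, 0, 0, 0], [0, 0, 0, 0, 0, 0], [0, 0, -0.008, 0, 0, 0], [0, 0, -0.03, 0, 0, 0], [-0.02, 0, -0.06, 0, 0, 0], [-0.05, 0, -0.09, 0, 0, 0], [-0.07, 0, -0.105, 0, 0, 0], [-0.08, 0, -0.105, 0, 0, 0], [-0.08, 0, -0.105, 0, 0, 0], [-0.08, 0, -0.105, 0, 0, 0], [-0.08, 0, -0.105, 0, 0, 0]]}' 0.03;  python3 - <<'E'
from h import *
from plant import r
for i in range(3):
    c=r.capture("wrist"); row(c)
report(c); st()
E
```

```text
time_s: 15.88
tcp_pos: [0.5461, 0.0472, 0.0525]
eef_rot: [-179.9, 0.0, -76.8]
contact_force: [-0.0, 2.1, 5.6]
gripper_width: 0.0139
gripper_force: 8.0
time_s: 16.8
tcp_pos: [0.5266, 0.124, 0.1562]
eef_rot: [179.9, -0.0, -76.8]
contact_force: [0.6, -0.5, 0.0]
gripper_width: 0.0303
gripper_force: 0.0
53 66 x mean -1.91  mid -1.85  ext 3.8 y 52.3
32 232 x mean -2.65  mid -2.42  ext 13.5 y 31.4
0 260 x mean -2.24  mid -2.06  ext 13.8 y -0.2
-32 281 x mean -2.50  mid -2.50  ext 12.6 y -32.1
-53 79 x mean -2.06  mid -2.04  ext 3.4 y -53.1
53 52 x mean -2.25  mid -2.24  ext 2.9 y 52.4
32 221 x mean -2.82  mid -2.78  ext 12.6 y 31.3
0 249 x mean -2.27  mid -2.40  ext 13.1 y -0.2
-32 281 x mean -2.45  mid -2.43  ext 12.6 y -32.2
-53 83 x mean -2.01  mid -2.00  ext 3.5 y -52.7
53 53 x mean -2.14  mid -2.08  ext 2.9 y 52.4
32 229 x mean -2.66  mid -2.63  ext 12.6 y 31.6
0 254 x mean -2.25  mid -2.25  ext 13.1 y -0.3
-32 280 x mean -2.63  mid -2.73  ext 13.4 y -32.0
-53 83 x mean -1.86  mid -1.87  ext 3.5 y -53.2
{'c': array([578.4597,  85.8419]), 'wh': array([178.0469, 125.6204]), 'yaw': np.float64(13.0542), 'zface': np.float64(0.0462), 'collar': array([620.763 ,  95.9047,  24.6303]), 'ctop': np.float64(0.0959), 'dist': np.float64(43.4837)}
collar in safe [43.48302057  0.24764384]
32 238 min [-48.30784857  25.22227562] max [-35.71801312  39.67172708] 0.06449744408773614
0 262 min [-48.13150343  -6.58027166] max [-35.07132358   6.99364439] 0.06451398457504277
-32 284 min [-48.7892398  -37.76827353] max [-35.3056952  -24.96643939] 0.06461349688508815
ridge 53 56 [-41.48854594  53.08869721] 0.05121040351585263
ridge -53 89 [-41.19372927 -52.10573714] 0.05122551590669558
16.95 tcp [0.527  0.1238 0.1562] rot [ 1.799e+02 -4.000e-02 -7.689e+01] F [ 0.23  1.47 -0.29] M [-0.02  0.1   0.02] w 0.0297 0.0 j [ 34.   11.4 -21.8  -0.  -56.9 -20.9]
```

The row is now within about -0.65, -0.2 and -0.5 mm of the ridge line, which is good. Next is the collar.

```bash
python3 -c "
from h import *
goal(.6223,.0965,.125,-76.9)"
```

```text
row [ 0.0482 -0.0867  0.0311] [ 0.1  -0.04  0.01]
```

```bash
python3 drive.py '{"plan":[[0.008, -0.014, 0, 0, 0, 0], [0.02, -0.036, 0, 0, 0, 0], [0.032, -0.058, 0, 0, 0, 0], [0.042, -0.076, 0.005, 0, 0, 0], [0.048, -0.0867, 0.015, 0, 0, 0], [0.048, -0.0867, 0.03, 0, 0, 0], [0.048, -0.0867, 0.031, 0, 0, 0], [0.048, -0.0867, 0.031, 0, 0, 0], [0.048, -0.0867, 0.031, 0, 0, 0]]}' 0.07; python3 -c "
from h import *
st();goal(.6223,.0965,.073,-76.9)"
```

```text
time_s: 17.7
tcp_pos: [0.6225, 0.0975, 0.1262]
eef_rot: [180.0, -0.0, -76.8]
contact_force: [-0.4, -0.8, -0.4]
gripper_width: 0.0698
gripper_force: 0.0
17.7 tcp [0.6225 0.0975 0.1262] rot [ 1.7997e+02 -2.0000e-02 -7.6840e+01] F [-0.38 -0.76 -0.41] M [-0.02  0.12  0.03] w 0.0698 0.0 j [ 26.6  20.9 -12.8   0.  -56.4 -13.5]
row [0.0009 0.0004 0.0532] [ 0.03 -0.02  0.06]
```

```bash
python3 drive.py '{"plan":[[0.0005, 0.0003, 0.012, 0, 0, 0], [0.0005, 0.0003, 0.03, 0, 0, 0], [0.0005, 0.0003, 0.046, 0, 0, 0], [0.0005, 0.0003, 0.052, 0, 0, 0], [0.0005, 0.0003, 0.053, 0, 0, 0], [0.0005, 0.0003, 0.053, 0, 0, 0]]}' 0.07; python3 drive.py '{"plan":[[0, 0, 0, 0, 0, 0], [0, 0, 0, 0, 0, 0], [0, 0, 0, 0, 0, 0], [0, 0, 0, 0, 0, 0], [0, 0, 0, 0, 0, 0], [0, 0, 0, 0, 0, 0], [0, 0, 0, 0, 0, 0]]}' 0.04 30; python3 -c "
from h import *
st()"
```

```text
time_s: 18.2
tcp_pos: [0.6227, 0.0975, 0.0738]
eef_rot: [-180.0, -0.0, -76.8]
contact_force: [-0.4, 0.6, -0.9]
gripper_width: 0.0702
gripper_force: 0.0
time_s: 18.78
tcp_pos: [0.6227, 0.0974, 0.0736]
eef_rot: [-180.0, 0.0, -76.8]
contact_force: [-0.4, 0.7, 4.4]
gripper_width: 0.0475
gripper_force: 30.0
18.78 tcp [0.6227 0.0974 0.0736] rot [-179.96    0.    -76.83] F [-0.36  0.67  4.36] M [ 0.1   0.62 -0.01] w 0.0475 30.0 j [ 26.6  23.9 -15.9   0.  -50.1 -13.4]
```

```bash
python3 drive.py '{"plan":[[0, 0, 0.0008, 0, 0, -3], [0, 0, 0.0008, 0, 0, -7], [0, 0, 0.0008, 0, 0, -11], [0, 0, 0.0008, 0, 0, -15], [0, 0, 0.0008, 0, 0, -19], [0, 0, 0.0008, 0, 0, -22]]}'; python3 -c "
from h import *
st()"; python3 drive.py '{"plan":[[0, 0, 0, 0, 0, -3], [0, 0, 0, 0, 0, -6], [0, 0, 0, 0, 0, -9], [0, 0, 0, 0, 0, -9]]}';python3 -c "
from h import *
st()"
```

```text
time_s: 19.28
tcp_pos: [0.6234, 0.0976, 0.0736]
eef_rot: [-179.9, -0.0, -54.6]
contact_force: [-1.2, 0.4, 8.4]
gripper_width: 0.0471
gripper_force: 30.0
19.28 tcp [0.6234 0.0976 0.0736] rot [-1.7988e+02 -5.0000e-02 -5.4600e+01] F [-1.18  0.4   8.39] M [ 0.15  0.66 -0.06] w 0.0471 30.0 j [ 26.6  24.  -15.9   0.  -50.    8.8]
time_s: 19.62
tcp_pos: [0.6234, 0.0975, 0.0736]
eef_rot: [-179.9, -0.1, -45.6]
contact_force: [-1.5, 0.9, 7.9]
gripper_width: 0.0469
gripper_force: 30.0
19.62 tcp [0.6234 0.0975 0.0736] rot [-1.799e+02 -7.000e-02 -4.562e+01] F [-1.54  0.93  7.91] M [0.03 0.59 0.02] w 0.0469 30.0 j [ 26.6  24.  -15.9   0.  -50.   17.7]
```

```bash
python3 drive.py '{"plan":[[0, 0, 0, 0, 0, -3], [0, 0, 0, 0, 0, -6], [0, 0, 0, 0, 0, -9], [0, 0, 0, 0, 0, -9]]}'; python3 drive.py '{"plan":[[0, 0, 0, 0, 0, -3], [0, 0, 0, 0, 0, -6], [0, 0, 0, 0, 0, -9], [0, 0, 0, 0, 0, -9]]}';python3 -c "
from h import *
st()"
```

```text
time_s: 19.95
tcp_pos: [0.6234, 0.0975, 0.0735]
eef_rot: [-179.9, -0.1, -36.6]
contact_force: [-1.8, -0.1, 7.9]
gripper_width: 0.0474
gripper_force: 30.0
time_s: 20.28
tcp_pos: [0.6233, 0.0976, 0.0732]
eef_rot: [-179.9, -0.1, -27.6]
contact_force: [-1.3, 0.0, 7.4]
gripper_width: 0.0473
gripper_force: 30.0
20.28 tcp [0.6233 0.0976 0.0732] rot [-1.7993e+02 -8.0000e-02 -2.7620e+01] F [-1.32  0.01  7.44] M [-0.    0.41 -0.02] w 0.0473 30.0 j [ 26.6  24.  -15.9   0.  -50.   35.8]
```

```bash
python3 drive.py '{"plan":[[0, 0, 0.0003, 0, 0, -3], [0, 0, 0.0003, 0, 0, -6], [0, 0, 0.0003, 0, 0, -9], [0, 0, 0.0003, 0, 0, -9]]}'; python3 drive.py '{"plan":[[0, 0, 0, 0, 0, -3], [0, 0, 0, 0, 0, -6], [0, 0, 0, 0, 0, -9], [0, 0, 0, 0, 0, -9]]}';python3 -c "
from h import *
st()"
```

```text
time_s: 20.62
tcp_pos: [0.6223, 0.0973, 0.0718]
eef_rot: [180.0, 0.0, -18.7]
contact_force: [-0.9, 0.2, 0.8]
gripper_width: 0.0474
gripper_force: 30.0
time_s: 20.95
tcp_pos: [0.6221, 0.0971, 0.0718]
eef_rot: [180.0, 0.0, -9.8]
contact_force: [-0.8, -0.2, 0.8]
gripper_width: 0.0472
gripper_force: 30.0
20.95 tcp [0.6221 0.0971 0.0718] rot [ 1.7998e+02  4.0000e-02 -9.8100e+00] F [-0.83 -0.21  0.76] M [-0.17  0.59 -0.04] w 0.0472 30.0 j [ 26.6  24.1 -16.   -0.  -50.   53.6]
```

```bash
python3 drive.py '{"plan":[[0, 0, 0.0005, 0, 0, 2], [0, 0, 0.001, 0, 0, 4], [0, 0, 0.002, 0, 0, 4], [0, 0, 0.0035, 0, 0, 4], [0, 0, 0.005, 0, 0, 4], [0, 0, 0.005, 0, 0, 4]]}';python3 -c "
from h import *
st()"
```

```text
time_s: 21.45
tcp_pos: [0.6227, 0.0973, 0.0669]
eef_rot: [-180.0, -0.0, -13.8]
contact_force: [-0.3, -1.2, 5.3]
gripper_width: 0.0472
gripper_force: 30.0
21.45 tcp [0.6227 0.0973 0.0669] rot [-1.7999e+02 -3.0000e-02 -1.3830e+01] F [-0.27 -1.18  5.25] M [-0.11  0.3  -0.  ] w 0.0472 30.0 j [ 26.6  24.4 -16.2   0.  -49.4  49.6]
```

```bash
python3 drive.py '{"plan":[[0, 0, 0.0015, 0, 0, 0], [0, 0, 0.003, 0, 0, 0], [0, 0, 0.0045, 0, 0, 0], [0, 0, 0.0055, 0, 0, 0], [0, 0, 0.0065, 0, 0, 0], [0, 0, 0.007, 0, 0, 0], [0, 0, 0.007, 0, 0, 0]]}';python3 -c "
from h import *
st()"
```

```text
time_s: 22.03
tcp_pos: [0.623, 0.0973, 0.0625]
eef_rot: [-180.0, -0.1, -13.8]
contact_force: [-6.9, -0.6, 21.8]
gripper_width: 0.0473
gripper_force: 30.0
22.03 tcp [0.623  0.0973 0.0625] rot [-1.7998e+02 -1.0000e-01 -1.3780e+01] F [-6.88 -0.62 21.78] M [-0.26  2.88 -0.03] w 0.0473 30.0 j [ 26.6  24.6 -16.5   0.1 -48.7  49.6]
```

Travel is 11.0 mm with a hard stop at 22 N. I'll check the collar's height and the row by camera before handing in.

```bash
python3 drive.py '{"plan":[[0, 0, 0, 0, 0, 0], [0, 0, 0, 0, 0, 0], [0, 0, 0, 0, 0, 0]]}'; python3 - <<'E'
from h import *
from plant import r
st()
for n in("scene","wrist"):
    c=r.capture(n); cv2.imwrite(f"pics/{n}9.png",c["frame"][:,:,::-1]); print(n); row(c)
    p=cloud(c).reshape(-1,3); k=(np.hypot(p[:,0]-.622,p[:,1]-.097)<.02)&(p[:,2]>.07)&(p[:,2]<.1)
    if k.sum(): print("collar top",k.sum(),np.percentile(p[k,2],[10,50,90]))
E
```

```text
time_s: 22.28
tcp_pos: [0.6229, 0.0973, 0.0625]
eef_rot: [-180.0, -0.1, -13.8]
contact_force: [-6.6, -0.5, 21.8]
gripper_width: 0.0475
gripper_force: 30.0
22.28 tcp [0.6229 0.0973 0.0625] rot [-1.7998e+02 -1.0000e-01 -1.3780e+01] F [-6.63 -0.51 21.79] M [-0.27  2.78 -0.08] w 0.0475 30.0 j [ 26.6  24.6 -16.5   0.1 -48.7  49.6]
scene
-53 1 x mean 1.26  mid 1.26  ext 0.0 y -57.0
collar top 265 [0.08395249 0.08507674 0.08636025]
wrist
collar top 2287 [0.0837416  0.08467158 0.08556983]
```

View pics/scene9.png

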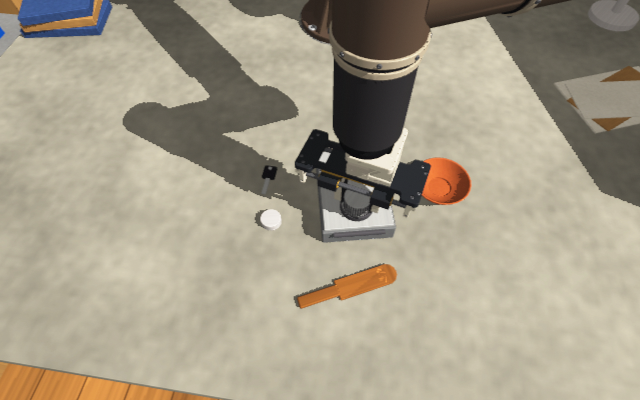

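The collar, at (357,205), sits 11.0 mm lower than at the start, so it is home and still held. The dish, tin, key and shoehorn are where they were. I'm handing it in.

```bash
python3 -c "
from plant import r
print(r.close_job())"
```

```text
the job is handed in; nothing more can be done
None
```

The job is handed in with the catch open: the tabs measured within about 0.7 mm of the ridge line before I turned the collar (the arm hid them at the final check), and the collar is held fully down at about 22 N after sinking 11 mm, with nothing else on the ledge disturbed.

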